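Run the week's pill organiser shut

ROBOT

A 6-joint arm with a two-finger parallel gripper is mounted at the origin on the work surface. World frame = base frame: x ahead of the robot, y to its left, z up, the work surface at z = 0. Lengths are in m, angles in rad, forces in N, time in s.
With the tool pointing down it reaches from about 0.4 to 0.925 m from the base axis. Payload 3.4 kg.
Tool frame: the origin (TCP) lies midway between the tips of the shut fingers; the grasp point (between the pads) lies 19 mm behind it (robot.grip_depth is the distance from the TCP to the grasp point, in m); z points along the fingers, y is the line along which they close (so a half turn about z gives the same grasp; the last joint's range is limited). The gripper opens to 85 mm and grips with 20 to 120 N. Pads are 22 mm wide; open, the fingers measure 114 mm over their backs; the gripper's body (76 mm by 85 mm) begins 54 mm behind the grasp point. The pads swing forward as they close: fully open they stand 13 mm farther back than shut.
Start: joints at [-1.397, 0.307, 1.506, -0, 1.328, -0.073], TCP at [0.14, -0.558, 0.231] pointing down, gripper open.
Joint ranges: [-3.12, 3.12], [-1.05, 2.28], [0.14, 2.33], [-1.42, 4.57], [0.1, 2.73], [-2.68, 2.68]. Speed limits (rad/s): [2.57, 2.57, 3.14, 3.14, 3.14, 3.14].

INTERFACE

Orientations are given as a unit quaternion [x, y, z, w].
In Python, from rig import robot, optics gives the robot as it stands.
- The arm moves only by the tool carry_out, never from a script. Its argument "series" is text: rows parted by semicolons, each of 7 numbers parted by spaces: the shift along the tool's x, y, z in m, then the turn, a rotation vector about the tool's x, y, z in rad, then the gripper's target within -1 to 1 (shut at 1, half-way at 0, fully open at -1). In form: x y z ax ay az grip; .... A call has 1 to 10 rows; each row is the pose to reach, as a shift and turn from the pose commanded when the call began, along the tool's axes at that moment; what a row does not reach only later rows make up. A row lasts 1/12 s, in which the tool goes at most 41.7 mm and 7.16 degrees, less where a joint would pass 70% of its speed; a pose out of reach is approached as far as the arm can. A call with a gripper value outside its range is refused whole. The fingers move at their own pace and stop on an object; "grip_force" is the grip in N (left out, the last holds). Time passes only in rows, so rows that repeat a pose let the fingers close. It gives the time, the measured TCP pose, the force, the opening and the grip force at its end, in the units of the state.
- robot.get_state(): the state, without advancing time (a new reading comes with each control period).
- optics.grab_frame(name): name is "side" or "top" or "wrist"; returns the picture (384x512x3 uint8, red, green, blue); there is no depth.
- optics.camera_model(name): a dict with "fx", "fy", "cx", "cy" (pixels), "R" (3x3) and "t" (3): a world point X has camera coordinates R X + t. Camera axes: x right, y down, z forward; pixel columns grow to the right and rows downward; lengths in m; the calibration is good to about 2 mm. The wrist camera is an equidistant fisheye: a pixel r from the principal point sees the ray r / f radians off the axis. A picture is of the moment at which its call begins: read the wrist's pose just before it. camera_model takes no time and is no camera call; for the wrist camera it gives the pose at the moment of the call.
- robot.sign_off(): hands the job in; it is judged then, once.
Trained networks look in the newest picture that a camera, given by its name, has taken for a name from the list of things; names that differ only in an ending like _2 or _b are one class to them, and where a whole thing is asked for, a point or a joint stands for the part that bears it (a point fixed in the world has none). Each returns a list of dicts, best first, with "confidence" (0 to 1); they miss things now and then, are a little off and sometimes report something else, mostly with a low value. They report only what shows in the picture. A call takes as long as a camera call. They do not tell look-alikes from the thing itself.
- optics.silhouettes(name, camera): "pixels" (384x512 bool, what is visible of it) and "box" ([centre column, centre row, width, height] in pixels, round what is visible of it).
The state is a dict: "t": time; "q": joint angles; "qd": joint speeds; "effort": joint torques, N m; "tool_pos": TCP position; "ee_rot": TCP orientation; "force": force on the tool from outside, world axes, zero at the start; "wrist_torque": the same for the moment, N m; "grip_width": opening from 0.0 (shut) to 1.0 (fully open); "finger_force": force on a finger pad.
Only numpy, scipy, OpenCV 4.12 (cv2) and the standard library are available. Lean on these libraries where they do the work, as an engineer would, in place of code of your own. Each camera call takes 0.05 s, during which the arm holds its last target. There are 200 camera calls.

TASK

The weekly pill organiser has just been filled and its seven lids still stand ajar. Run your fingertips lightly along the row, starting at the end towards which the lids are hinged, and fold them down one after another until all seven are fully shut. Leave the organiser standing where it is, without shoving or lifting it, and leave the jars and the glass alone.

Things in the scene. Friction and masses are not known exactly. Their poses are not given: they have to be found in the camera images.
- organiser: Seven-day pill organiser, loose on the worktop: seven compartments in one straight row (its x axis), white plastic tray 236 mm long, 42 mm wide; shut, its flat top is 28 mm above its underside. Origin: centre of the underside, at worktop height 0; z up. About 0.4 kg; slides if shoved sideways with a few newtons. Any yaw.
- row_start (a point): Middle of the tray's end face at the -x end of the row, at the height of the shut lids (28 mm above the worktop). Lid 1 begins here; every lid has its hinge on the side towards this end.
- row_end (a point): The same point at the +x end of the row, where lid 7 ends.
- lid1 (a joint): Lid 1 of 7, counted from row_start: smoky plastic flap 31.5 mm along the row, 37.5 across, 2.5 thick. Hinged on its crosswise edge nearest row_start, 2.5 mm along the row from there, 26 mm above the worktop; its free edge, towards row_end, swings up. 0 = shut, level with the others; opens to 1.7 rad. Friction hinge, 3 N mm: stays where left, stiff to push close to the hinge.
- lid2 (a joint): Lid 2, like lid 1; hinge 35.5 mm along the row from row_start. 0 = shut, grows in rad as it opens.
- lid3 (a joint): Lid 3, like lid 1; hinge 68.5 mm along the row from row_start. 0 = shut, grows in rad as it opens.
- lid4 (a joint): Lid 4, like lid 1; hinge 101.5 mm along the row from row_start. 0 = shut, grows in rad as it opens.
- lid5 (a joint): Lid 5, like lid 1; hinge 134.5 mm along the row from row_start. 0 = shut, grows in rad as it opens.
- lid6 (a joint): Lid 6, like lid 1; hinge 167.5 mm along the row from row_start. 0 = shut, grows in rad as it opens.
- lid7 (a joint): Lid 7, like lid 1; hinge 200.5 mm along the row from row_start. 0 = shut, grows in rad as it opens.
- pill_bottle: Small amber pill jar with white cap, 40 mm across, 72 mm tall, loose, beside the organiser. Origin: centre of the underside. Bystander.
- vitamin_jar: White vitamin jar with grey cap, 54 mm across, 80 mm tall, loose, beside the organiser. Origin: centre of the underside. Bystander.
- tumbler: Drinking glass, 68 mm across the rim, 80 mm tall, loose, on the other side of the organiser. Origin: centre of the underside. Bystander.
Things that resemble listed ones, but are neither listed nor needed, are in the scene too. There is more than one size of the organiser; the job needs the largest.

How it is judged:
On the way, in this order (a step that is already met when the one before it is completed fails the run):
1. the run begins: the fingers touch the organiser at the first lid (row_start end) while the last lid still stands open (contact force between the fingers and organiser above 0.02 N and x of the grasp point in the frame of organiser below -0.07 m and value of joint lid7 above 0.2 rad).
2. the run reaches the last lid: the fingers touch the organiser there with lids 1 to 4 already folded down (contact force between the fingers and organiser above 0.02 N and x of the grasp point in the frame of organiser above 0.07 m and value of joint each of lid1, lid2, lid3, lid4 below 0.5 rad).
3. all seven lids are shut (value of joint each of lid1, lid2, lid3, lid4, lid5, lid6, lid7 below 0.1 rad), for 0.1 s.
At the end, for the whole second after the job is handed in: All seven lids are shut (each within 0.1 rad, 3 mm at its free edge), the organiser stands flat and at rest on the worktop within 30 mm of where it was, and both jars and the glass stand upright within 20 mm of where they were (all of step 3 and distance of organiser from where it was at the start of the episode below 0.03 m and angle between organiser's own z axis and vertical below 0.05 rad and height (world z) of organiser below 0.005 m and linear speed of organiser below 0.01 m/s and distance of each of pill_bottle, vitamin_jar, tumbler from where it was at the start of the episode below 0.02 m and angle between each of pill_bottle, vitamin_jar, tumbler's own z axis and vertical below 0.1 rad); the robot touches nothing.
It fails at once if the organiser is lifted off the worktop or tipped up (height (world z) of organiser above 0.012 m or angle between organiser's own z axis and vertical above 0.2 rad).
It fails at once if the organiser is shoved more than 40 mm (distance of organiser from where it was at the start of the episode above 0.04 m).
It fails at once if the organiser is pressed hard (over 35 N) instead of lightly (contact force between the arm and organiser above 35 N).
It fails at once if a jar or the glass is moved more than 30 mm or tipped (distance of any of pill_bottle, vitamin_jar, tumbler from where it was at the start of the episode above 0.03 m or angle between any of pill_bottle, vitamin_jar, tumbler's own z axis and vertical above 0.4 rad).
It also fails if it takes over 54 s, if anything falls off the work surface, if the arm or the gripper's body presses on something with over 40 N, if the wrist force passes 120 N, or if a joint passes its speed limit or range.

## Working session

There is one attempt and no reset: what is moved stays moved. The work goes in short steps, Python scripts to look and compute and a tool call to move; the robot and the scene stay as the last step left them, time stands still between calls to the robot, and variables do not carry over. Pictures are saved under pics/ and viewed, at most 10 in all, crops included, and the job is handed in when it is done.

Besides the shell and the picture viewer there is one more tool, called by a JSON object that holds its "method" and its "body". carry_out: Moves the arm, as the interface text tells. Its arguments: {"type":"object","properties":{"series":{"type":"string"},"grip_force":{"type":"number"}},"required":["series"]}

```bash
mkdir -p pics; ls
cat > h.py <<'E'
import numpy as np, cv2
from rig import robot, optics
def onplane(cam,px,z):
    m=optics.camera_model(cam);R=np.array(m["R"]);t=np.array(m["t"])
    d=R.T@np.array([(px[0]-m["cx"])/m["fx"],(px[1]-m["cy"])/m["fy"],1]);c=-R.T@t
    return c+d*(z-c[2])/d[2]
E
python3 - <<'E'
from h import *
for c in("top","side"):
    im=optics.grab_frame(c); cv2.imwrite(f"pics/{c}0.png",im[:,:,::-1])
    m=optics.camera_model(c); print(c,-np.array(m["R"]).T@m["t"],m["fx"])
    for n in("organiser","pill_bottle","vitamin_jar","tumbler"):
        for d in optics.silhouettes(n,c)[:4]:
            b=d["box"]; print(n,round(d["confidence"],2),np.round(b),np.round(onplane(c,b[:2],0.02),3))
            if n=="organiser":
                r=cv2.minAreaRect(np.argwhere(d["pixels"])[:,::-1].astype(np.float32)); print("  rect",r, d["pixels"].sum())
                print([np.round(onplane(c,p,0.028)[:2],3).tolist() for p in cv2.boxPoints(r)])
print(robot.get_state())
E
```

```text
pics
top [0.45742463 0.06474364 0.72759774] 377.77381827949023
organiser 0.77 [218. 237.  80. 120.] [0.55 0.13 0.02]
  rect ((215.32901000976562, 236.73974609375), (125.01151275634766, 24.289304733276367), 60.7807502746582) 2882
[[0.651, 0.205], [0.67, 0.163], [0.456, 0.066], [0.439, 0.105]]
organiser 0.59 [349. 211.  89.  30.] [ 0.576 -0.123  0.02 ]
  rect ((348.17706298828125, 211.3690185546875), (17.53354263305664, 92.22348022460938), 80.07376098632812) 1592
[[0.584, -0.031], [0.598, -0.208], [0.565, -0.207], [0.551, -0.033]]
organiser 0.59 [253. 117.  57.  76.] [0.786 0.042 0.02 ]
  rect ((249.57351684570312, 117.45588684082031), (84.0343017578125, 17.66435432434082), 59.036251068115234) 1422
[[0.858, 0.102], [0.875, 0.069], [0.711, -0.003], [0.695, 0.029]]
pill_bottle 0.96 [234. 184.  24.  25.] [0.651 0.091 0.02 ]
vitamin_jar 0.88 [263. 230.  26.  28.] [0.556 0.043 0.02 ]
tumbler 0.75 [157. 266.  44.  40.] [0.509 0.245 0.02 ]
side [0.32268365 0.37998795 0.6011961 ] 374.4928312548455
organiser 0.77 [245. 259. 132.  56.] [0.55  0.136 0.02 ]
  rect ((244.73826599121094, 258.6313476
[... 831 characters left out ...]
2  0.234 0.02 ]
{'t': 0.5, 'q': array([-1.39748576e+00,  3.06808840e-01,  1.50646276e+00,  4.00331419e-05,
        1.32839243e+00, -7.34811789e-02]), 'qd': array([-0.00052653, -0.00093258,  0.00030911, -0.00027832,  0.00070302,
       -0.00059316]), 'effort': array([-7.73007869e-04, -4.57039583e+01, -2.52075613e+01, -2.37940321e-04,
        2.69302647e-03, -8.48797640e-06]), 'tool_pos': array([ 0.14046529, -0.5575517 ,  0.2312761 ]), 'ee_rot': array([ 9.92396975e-01,  1.23078193e-01,  1.76263129e-05, -3.66142525e-05]), 'force': array([-0.38717386, -0.41541715,  0.06712812]), 'wrist_torque': array([ 0.02001179,  0.02921113, -0.01160154]), 'finger_force': 0.0, 'grip_width': 0.9978486896876386}
```

Run:
```python
import cv2,numpy as np
a=cv2.imread("pics/top0.png")[80:320,110:410]; b=cv2.imread("pics/side0.png")[200:340,150:340]
cv2.imwrite("pics/a.png",cv2.resize(a,None,fx=2.4,fy=2.4,interpolation=2))
cv2.imwrite("pics/b.png",cv2.resize(b,None,fx=4,fy=4,interpolation=2))
```

```text
(no output)
```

View pics/a.png

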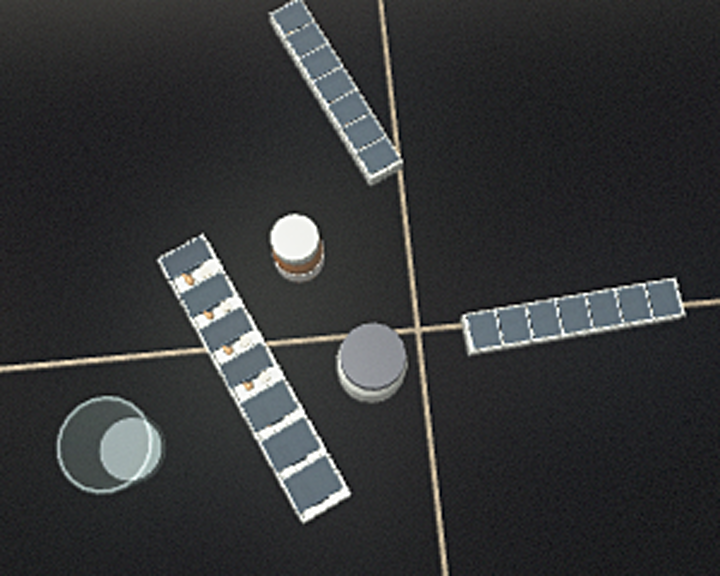

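View pics/b.png

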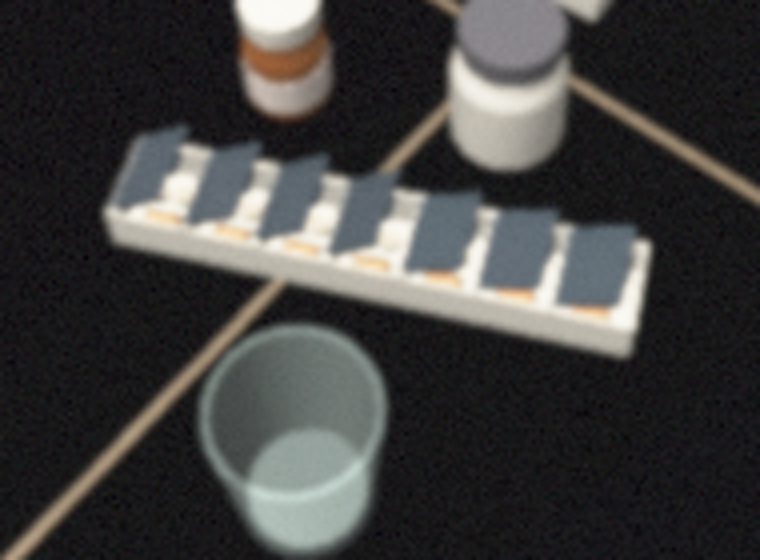

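The organiser to use is the left-hand one, at top-image pixel (217, 237). It is the only one about 236 mm long, and its seven lids stand ajar. The look-alikes at (349, 211) and (253, 117) are about 180 mm long and shut. The lids hinge towards the far end, near (186, 184) in the top image, and the row ends near (246, 291). The vitamin jar and bottle are on one side and the glass on the other. Next I triangulate the corners.

Run:
```python
from h import *
T=[(255.4,285),(236.7,297),(195.4,178.3),(176,189)]
S=[(312.5,261),(308,281),(183.8,235),(176.3,253)]
def P(c):
    m=optics.camera_model(c);K=np.array([[m["fx"],0,m["cx"]],[0,m["fy"],m["cy"]],[0,0,1]])
    return K@np.c_[m["R"],m["t"]]
X=cv2.triangulatePoints(P("top"),P("side"),np.array(T).T.astype(float),np.array(S).T.astype(float));X=(X[:3]/X[3]).T
print(X.round(4))
C=[]
for c,L in(("top",T),("side",S)):
    q=np.array([onplane(c,p,0.026) for p in L]);C.append(q);print(c,q.round(4).tolist())
for q in C+[X]:
    e=(q[0]+q[1])/2;s=(q[2]+q[3])/2;d=(e-s)[:2];print("start",s.round(4),"end",e.round(4),"len",np.linalg.norm(d).round(4),"yaw",np.arctan2(d[1],d[0]).round(4),"w",np.linalg.norm((q[0]-q[1])[:2]).round(4))
```

```text
[[0.4559 0.0671 0.0232]
 [0.4395 0.103  0.023 ]
 [0.6715 0.1662 0.0173]
 [0.6516 0.2036 0.0225]]
top [[0.457, 0.0675, 0.026], [0.4394, 0.1028, 0.026], [0.6669, 0.1639, 0.026], [0.6492, 0.202, 0.026]]
side [[0.4542, 0.0681, 0.026], [0.4391, 0.1045, 0.026], [0.6684, 0.1701, 0.026], [0.6513, 0.2052, 0.026]]
start [0.658  0.1829 0.026 ] end [0.4482 0.0852 0.026 ] len 0.2315 yaw -2.7055 w 0.0394
start [0.6599 0.1877 0.026 ] end [0.4467 0.0863 0.026 ] len 0.2361 yaw -2.6978 w 0.0395
start [0.6616 0.1849 0.0199] end [0.4477 0.085  0.0231] len 0.236 yaw -2.7048 w 0.0395
```

{"method": "carry_out", "body": {"series": "0.279 -0.239 0 0 0 0 1;0.279 -0.239 0 0 0 0 1;0.279 -0.239 0 0 0 0 1;0.279 -0.239 0 0 0 0 1;0.279 -0.239 0 0 0 0 1;0.279 -0.239 0 0 0 0 1;0.279 -0.239 0 0 0 0 1;0.279 -0.239 0 0 0 0 1;0.279 -0.239 0 0 0 0 1;0.279 -0.239 0 0 0 0 1", "grip_force": 20}}

```text
t: 1.33
tool_pos: [0.3551, -0.2526, 0.2315]
ee_rot: [0.992, 0.126, 0.001, -0.001]
force: [-0.4, 0.2, -0.4]
grip_width: -0.002
finger_force: 0.0
```

{"method": "carry_out", "body": {"series": "0.279 -0.239 0 0 0 0 1;0.279 -0.239 0 0 0 0 1;0.279 -0.239 0 0 0 0 1;0.279 -0.239 0 0 0 0 1;0.279 -0.239 0 0 0 0 1;0.279 -0.239 0 0 0 0 1;0.279 -0.239 0 0 0 0 1;0.279 -0.239 0 0 0 0 1;0.279 -0.239 0 0 0 0 1;0.279 -0.239 0 0 0 0 1"}}

```text
t: 2.17
tool_pos: [0.5691, 0.0468, 0.2313]
ee_rot: [0.992, 0.125, 0.002, -0.001]
force: [-0.1, 0.3, 0.9]
grip_width: 0.002
finger_force: 0.0
```

{"method": "carry_out", "body": {"series": "0.14 -0.119 0 0 0 -0.192 1;0.14 -0.119 0 0 0 -0.192 1;0.14 -0.119 0 0 0 -0.192 1;0.14 -0.119 0 0 0 -0.192 1;0.14 -0.119 0 0 0 -0.192 1;0.14 -0.119 0.06 0 0 -0.192 1;0.14 -0.119 0.1 0 0 -0.192 1;0.14 -0.119 0.1 0 0 -0.192 1;0.14 -0.119 0.1 0 0 -0.192 1"}}

```text
t: 2.92
tool_pos: [0.6674, 0.1899, 0.1249]
ee_rot: [0.976, 0.218, -0.006, 0.0]
force: [-0.6, 0.4, -0.5]
grip_width: -0.0
finger_force: 0.0
```

```bash
cat > pose.py <<'E'
from h import *
from scipy.spatial.transform import Rotation as Ro
C=np.array([.5535,.1355]);yaw=-2.703;u=np.array([np.cos(yaw),np.sin(yaw)]);v=np.array([-u[1],u[0]])
def rep():
    s=robot.get_state();p=s["tool_pos"];d=p[:2]-C
    R=Ro.from_quat(s["ee_rot"]).as_matrix()
    print("t",s["t"],"org x,y,z",(d@u).round(4),(d@v).round(4),p[2].round(4),"toolx.u",(R[:2,0]@u).round(4),"tool x.v",(R[:2,0]@v).round(4),"tooly.v",(R[:2,1]@v).round(3),"tz",R[:,2].round(4),"F",s["force"].round(2),"grip",s["grip_width"])
E
python3 - <<'E'
from pose import *
rep()
im=optics.grab_frame("wrist"); cv2.imwrite("pics/w1.png",im[:,:,::-1])
E
```

```text
t 2.9167 org x,y,z -0.1262 -0.0008 0.1249 toolx.u -0.9999 tool x.v -0.0 tooly.v 1.0 tz [-0.0116 -0.0031 -0.9999] F [-0.56  0.42 -0.54] grip -0.00022469721071597111
```

View pics/w1.png

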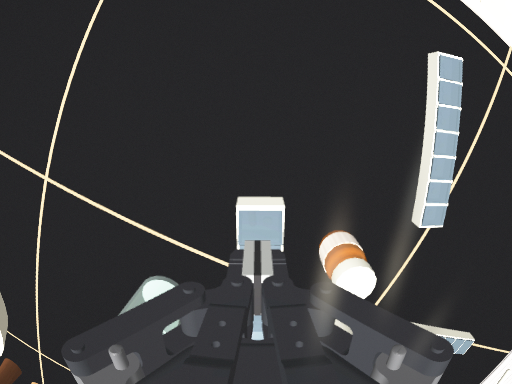

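The wrist view shows the row_start end of the organiser at about (237–284, 199). It sits centred under the shut fingers at about column 258, and the bottle is clear to the right at (350, 265). I'll check the end position with the fisheye model.

Run:
```python
from pose import *
rep();m=optics.camera_model("wrist");R=np.array(m["R"]);c=-R.T@m["t"]
for px,z in(((237,199),0.0),((284,199),0.0),((237,206),.026),((284,206),.026)):
    a=np.array([px[0]-m["cx"],px[1]-m["cy"]]);r=np.hypot(*a);th=r/m["fx"]
    d=R.T@np.r_[a/r*np.sin(th),np.cos(th)];p=c+d*(z-c[2])/d[2];e=p[:2]-C;print(px,p.round(4),"org",(e@u).round(4),(e@v).round(4))
```

```text
t 2.9667 org x,y,z -0.1283 -0.0004 0.1281 toolx.u -1.0 tool x.v 0.0002 tooly.v 1.0 tz [-0.0065 -0.0018 -1.    ] F [-0.01 -1.08  0.97] grip -0.0008977023355561689
(237, 199) [0.6524 0.2023 0.    ] org -0.1179 -0.0185
(284, 199) [0.6715 0.1615 0.    ] org -0.1179 0.0266
(237, 206) [0.6551 0.2017 0.026 ] org -0.1201 -0.0168
(284, 206) [0.6725 0.1645 0.026 ] org -0.1201 0.0243
```

{"method": "carry_out", "body": {"series": "0.01 0.002 0.03 0 0 0 1;0.01 0.002 0.06 0 0 0 1;0.01 0.002 0.08 0 0 0 1;0.01 0.002 0.09 0 0 0 1;0.01 0.002 0.097 0 0 0 1;0.01 0.002 0.097 0 0 0 1;0.01 0.002 0.097 0 0 0 1;0.01 0.002 0.097 0 0 0 1"}}

```text
t: 3.63
tool_pos: [0.683, 0.1945, 0.0366]
ee_rot: [0.976, 0.218, 0.002, 0.0]
force: [0.1, 0.7, -0.8]
grip_width: -0.0
finger_force: 0.0
```

```bash
python3 -c "
from pose import *
rep()"
```

```text
t 3.6333 org x,y,z -0.1423 0.0016 0.0366 toolx.u -1.0 tool x.v -0.0001 tooly.v 1.0 tz [ 3.7e-03  8.0e-04 -1.0e+00] F [ 0.12  0.7  -0.84] grip -0.00010238777229099139
```

{"method": "carry_out", "body": {"series": "-0.006 0 0 0 0 0 1;-0.012 0 0 0 0 0 1;-0.018 0 0 0 0 0 1;-0.024 0 0 0 0 0 1;-0.030 0 0 0 0 0 1;-0.036 0 0 0 0 0 1;-0.042 0 0 0 0 0 1;-0.048 0 0 0 0 0 1;-0.054 0 0 0 0 0 1;-0.060 0 0 0 0 0 1"}}

```text
t: 4.47
tool_pos: [0.6265, 0.1685, 0.0343]
ee_rot: [0.976, 0.218, 0.0, -0.0]
force: [0.2, 0.5, -0.1]
grip_width: -0.002
finger_force: 0.1
```

Run:
```python
from pose import *
rep()
im=optics.grab_frame("side"); cv2.imwrite("pics/s1.png",cv2.resize(im[180:340,140:340],None,fx=3.5,fy=3.5)[:,:,::-1])
```

```text
t 4.4667 org x,y,z -0.0801 0.0011 0.0343 toolx.u -1.0 tool x.v -0.0002 tooly.v 1.0 tz [ 0.  0. -1.] F [ 0.19  0.48 -0.06] grip -0.0024445965347334345
```

View pics/s1.png

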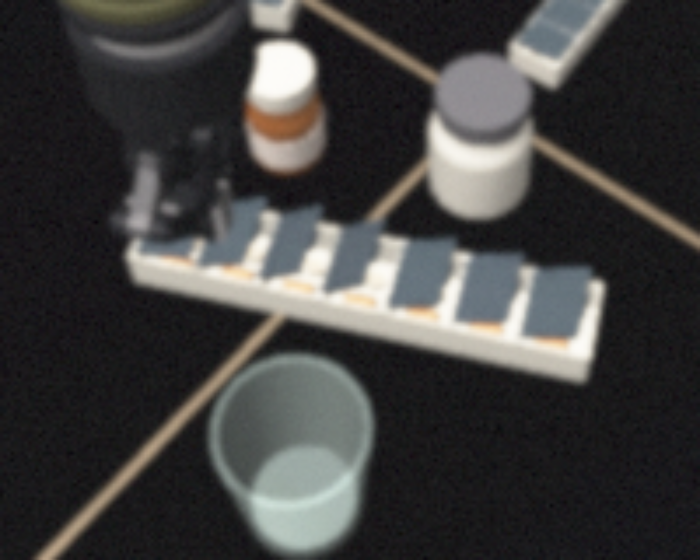

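The picture shows lid 1 folded at (170, 245) and the fingers starting on lid 2 at about (220, 225). The organiser hasn't moved, so I carry on.

{"method": "carry_out", "body": {"series": "-0.006 0 0.001 0 0 0 1;-0.012 0 0.002 0 0 0 1;-0.018 0 0.002 0 0 0 1;-0.024 0 0.002 0 0 0 1;-0.030 0 0.002 0 0 0 1;-0.036 0 0.002 0 0 0 1;-0.042 0 0.002 0 0 0 1;-0.048 0 0.002 0 0 0 1;-0.054 0 0.002 0 0 0 1;-0.060 0 0.002 0 0 0 1"}}

```text
t: 5.35
tool_pos: [0.5722, 0.143, 0.0323]
ee_rot: [0.976, 0.218, 0.0, 0.0]
force: [-0.5, -0.6, 0.3]
grip_width: 0.001
finger_force: 0.2
```

{"method": "carry_out", "body": {"series": "-0.006 0 0 0 0 0 1;-0.012 0 0 0 0 0 1;-0.018 0 0 0 0 0 1;-0.024 0 0 0 0 0 1;-0.030 0 0 0 0 0 1;-0.036 0 0 0 0 0 1;-0.042 0 0 0 0 0 1;-0.048 0 0 0 0 0 1;-0.054 0 0 0 0 0 1;-0.060 0 0 0 0 0 1"}}

```text
t: 6.18
tool_pos: [0.5178, 0.1176, 0.0323]
ee_rot: [0.976, 0.218, -0.0, -0.0]
force: [-0.1, -0.2, 0.7]
grip_width: -0.002
finger_force: 0.0
```

{"method": "carry_out", "body": {"series": "-0.006 0 0 0 0 0 1;-0.012 0 0 0 0 0 1;-0.018 0 0 0 0 0 1;-0.024 0 0 0 0 0 1;-0.030 0 0 0 0 0 1;-0.036 0 0 0 0 0 1;-0.042 0 0 0 0 0 1;-0.048 0 0 0 0 0 1;-0.054 0 0 0 0 0 1;-0.060 0 0 0 0 0 1"}}

```text
t: 7.02
tool_pos: [0.4636, 0.0921, 0.0323]
ee_rot: [0.976, 0.218, 0.0, 0.0]
force: [-0.1, 0.5, 0.1]
grip_width: 0.001
finger_force: 0.0
```

Run:
```python
from pose import *
rep()
im=optics.grab_frame("side"); cv2.imwrite("pics/s2.png",cv2.resize(im[180:340,140:340],None,fx=3.5,fy=3.5)[:,:,::-1])
```

```text
t 7.0167 org x,y,z 0.0998 0.0011 0.0323 toolx.u -1.0 tool x.v -0.0002 tooly.v 1.0 tz [ 1.e-04  0.e+00 -1.e+00] F [-0.08  0.52  0.07] grip 0.0010931798846427728
```

View pics/s2.png

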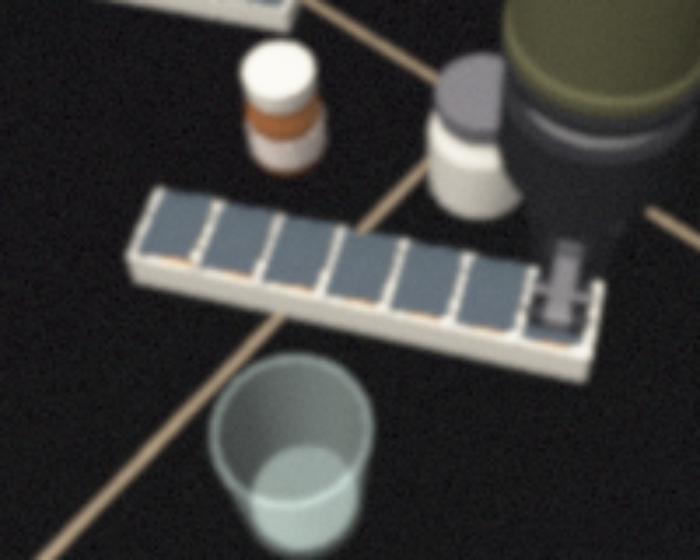

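All lids are folded nearly flat, and the fingers are on lid 7 at (560, 300). Thin slits remain, so I finish this stroke and then make a second, lower pass.

{"method": "carry_out", "body": {"series": "-0.007 0 0 0 0 0 1;-0.014 0 0 0 0 0 1;-0.02 0 0 0 0 0 1;-0.02 0 0 0 0 0 1;-0.02 0 -0.03 0 0 0 1;-0.02 0 -0.05 0 0 0 1;-0.02 0 -0.05 0 0 0 1"}}

```text
t: 7.65
tool_pos: [0.4488, 0.0841, 0.0853]
ee_rot: [0.976, 0.218, 0.003, 0.0]
force: [1.7, -0.3, -0.4]
grip_width: -0.002
finger_force: 0.0
```

{"method": "carry_out", "body": {"series": "0.03 0 0 0 0 0 1;0.06 0 0 0 0 0 1;0.09 0 0 0 0 0 1;0.12 0 0 0 0 0 1;0.15 0 0 0 0 0 1;0.18 0 0 0 0 0 1;0.21 0 0 0 0 0 1;0.23 0 0 0 0 0 1;0.24 0 0 0 0 0 1;0.24 0 0 0 0 0 1"}}

```text
t: 8.48
tool_pos: [0.6651, 0.1867, 0.0813]
ee_rot: [0.976, 0.218, 0.001, -0.0]
force: [-0.2, 0.6, -0.9]
grip_width: 0.0
finger_force: 0.0
```

{"method": "carry_out", "body": {"series": "0 0 0.02 0 0 0 1;0 0 0.035 0 0 0 1;0 0 0.045 0 0 0 1;0 0 0.05 0 0 0 1;0 0 0.052 0 0 0 1;0 0 0.0535 0 0 0 1;0 0 0.0535 0 0 0 1;0 0 0.0535 0 0 0 1"}}

```text
t: 9.15
tool_pos: [0.6638, 0.1858, 0.0297]
ee_rot: [0.976, 0.218, 0.001, -0.0]
force: [-0.2, 0.8, 0.6]
grip_width: -0.003
finger_force: 0.0
```

```bash
python3 -c "
from pose import *
rep()"
```

```text
t 9.15 org x,y,z -0.1212 0.0012 0.0297 toolx.u -1.0 tool x.v -0.0001 tooly.v 1.0 tz [ 1.4e-03  3.0e-04 -1.0e+00] F [-0.17  0.8   0.58] grip -0.002647045170699231
```

{"method": "carry_out", "body": {"series": "-0.006 0 0 0 0 0 1;-0.012 0 0 0 0 0 1;-0.018 0 0 0 0 0 1;-0.024 0 0 0 0 0 1;-0.030 0 0 0 0 0 1;-0.036 0 0 0 0 0 1;-0.042 0 0 0 0 0 1;-0.048 0 0 0 0 0 1;-0.054 0 0 0 0 0 1;-0.060 0 0 0 0 0 1"}}

```text
t: 9.98
tool_pos: [0.6084, 0.16, 0.0288]
ee_rot: [0.976, 0.218, -0.0, -0.0]
force: [0.1, -0.1, -0.6]
grip_width: -0.003
finger_force: 0.0
```

{"method": "carry_out", "body": {"series": "-0.006 0 0 0 0 0 1;-0.012 0 0 0 0 0 1;-0.018 0 0 0 0 0 1;-0.024 0 0 0 0 0 1;-0.030 0 0 0 0 0 1;-0.036 0 0 0 0 0 1;-0.042 0 0 0 0 0 1;-0.048 0 0 0 0 0 1;-0.054 0 0 0 0 0 1;-0.060 0 0 0 0 0 1"}}

```text
t: 10.82
tool_pos: [0.5541, 0.1346, 0.0288]
ee_rot: [0.976, 0.218, 0.0, 0.0]
force: [-0.3, 0.2, 0.3]
grip_width: 0.001
finger_force: 0.0
```

{"method": "carry_out", "body": {"series": "-0.006 0 0 0 0 0 1;-0.012 0 0 0 0 0 1;-0.018 0 0 0 0 0 1;-0.024 0 0 0 0 0 1;-0.030 0 0 0 0 0 1;-0.036 0 0 0 0 0 1;-0.042 0 0 0 0 0 1;-0.048 0 0 0 0 0 1;-0.054 0 0 0 0 0 1;-0.060 0 0 0 0 0 1"}}

```text
t: 11.65
tool_pos: [0.4998, 0.1091, 0.0288]
ee_rot: [0.976, 0.218, 0.0, -0.0]
force: [0.6, 1.2, 0.0]
grip_width: -0.001
finger_force: 0.0
```

{"method": "carry_out", "body": {"series": "-0.006 0 0 0 0 0 1;-0.012 0 0 0 0 0 1;-0.018 0 0 0 0 0 1;-0.024 0 0 0 0 0 1;-0.030 0 0 0 0 0 1;-0.036 0 0 0 0 0 1;-0.042 0 0 0 0 0 1;-0.048 0 0 0 0 0 1;-0.054 0 0 0 0 0 1;-0.054 0 0 0 0 0 1"}}

```text
t: 12.48
tool_pos: [0.4494, 0.0859, 0.0287]
ee_rot: [0.976, 0.218, -0.001, -0.0]
force: [-0.6, -0.2, -0.7]
grip_width: 0.0
finger_force: 0.0
```

```bash
python3 -c "
from pose import *
rep()"
```

```text
t 12.4833 org x,y,z 0.1154 0.0007 0.0287 toolx.u -1.0 tool x.v 0.0 tooly.v 1.0 tz [-2.3e-03 -3.0e-04 -1.0e+00] F [-0.59 -0.18 -0.67] grip 0.0003660416412083247
```

Next I lift clear, move aside and look.

{"method": "carry_out", "body": {"series": "0 0 -0.03 0 0 0 1;0 0 -0.06 0 0 0 1;0 0 -0.1 0 0 0 1;0 0.04 -0.13 0 0 0 1;0 0.08 -0.15 0 0 0 1;0 0.12 -0.15 0 0 0 1;0 0.16 -0.15 0 0 0 1;0 0.2 -0.15 0 0 0 1;0 0.2 -0.15 0 0 0 1;0 0.2 -0.15 0 0 0 1"}}

```text
t: 13.32
tool_pos: [0.5378, -0.0973, 0.1787]
ee_rot: [0.976, 0.216, 0.001, 0.0]
force: [0.3, 0.6, -0.8]
grip_width: 0.001
finger_force: 0.0
```

Run:
```python
from pose import *
rep()
im=optics.grab_frame("side"); cv2.imwrite("pics/s3.png",cv2.resize(im[180:340,140:340],None,fx=3.7,fy=3.7,interpolation=2)[:,:,::-1])
```

```text
t 13.3167 org x,y,z 0.1131 0.2041 0.1787 toolx.u -1.0 tool x.v 0.0037 tooly.v 1.0 tz [ 1.2e-03 -6.0e-04 -1.0e+00] F [ 0.3   0.58 -0.81] grip 0.0011213021218211795
```

View pics/s3.png

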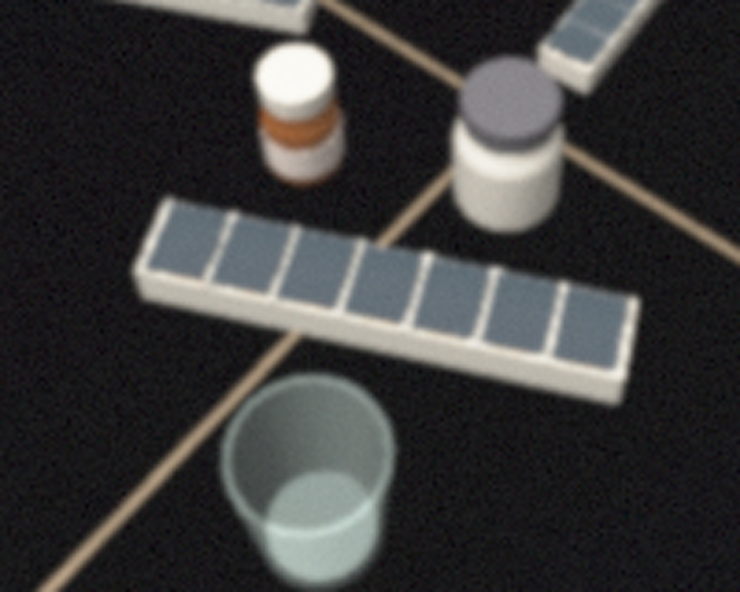

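All seven lids are flush, with the row running from about (180, 240) to (595, 325). The organiser, jars and glass are unmoved. I'm handing it in.

```bash
python3 -c "
from rig import robot
print(robot.sign_off())"
```

```text
the job is handed in; nothing more can be done
None
```

The job is handed in: in the last side-camera picture all seven lids look fully shut, and the organiser, both jars and the glass are where they were; the judge's verdict was not shown.

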